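# Change the board in the work stand for the one with the round hole

### The arm

A 7-joint arm with a two-finger parallel gripper is mounted at the origin on a cart in front of the work surface, level with it; the furniture and walls round the work are solid. World frame = base frame: x ahead of the robot, y to its left, z up, the work surface at z = 0. Lengths are in m, angles in rad, forces in N, time in s.
With the tool pointing down it reaches from about 0.4 to 0.85 m from the base axis. Payload 10.4 kg.
Tool frame: the origin (TCP) lies midway between the tips of the shut fingers; the grasp point (between the pads) lies 19 mm behind it (manip.grasp_offset is the distance from the TCP to the grasp point, in m); z points along the fingers, y is the line along which they close (so a half turn about z gives the same grasp; the last joint's range is limited). The gripper opens to 85 mm and grips with 20 to 120 N. Pads are 22 mm wide; open, the fingers measure 114 mm over their backs; the gripper's body (76 mm by 85 mm) begins 54 mm behind the grasp point. The pads swing forward as they close: fully open they stand 13 mm farther back than shut.
Start: joints at [1.194, 0.332, -0.065, 1.46, 0.022, 1.35, -0.088], TCP at [0.217, -0.586, 0.198] pointing down, gripper open.
Joint ranges: [-2.6, 2.6], [-0.5, 2.12], [-1.47, 1.34], [0.16, 2.42], [-1.27, 4.41], [0.06, 2.06], [-2.6, 2.6]. Speed limits (rad/s): [2.22, 2.22, 2.79, 2.79, 3.14, 3.14, 3.14].

### API

Orientations are given as a unit quaternion [x, y, z, w].
In Python, from workcell import manip gives the robot as it stands.
- The arm moves only by the shell command python3 jog.py 'ROWS' [FORCE]. ROWS is one flat JSON list of numbers that holds 1 to 20 rows one after another, with no inner brackets; each row has 7 numbers: a rotation vector rx, ry, rz in units of 0.1 rad, then dx, dy, dz in units of 25 mm, then the opening from 0.0 (shut) to 1.0 (fully open); each row is the pose to reach, as a shift and turn from the pose commanded when the command began, along the tool's axes at that moment; what a row does not reach only later rows make up. A row lasts 1/8 s, in which the tool goes at most 0.0625 m and 0.188 rad, less where a joint would pass 70% of its speed; a pose out of reach is approached as far as the arm can. The fingers move at their own pace and stop on an object; FORCE is the grip in N (left out, the last holds). Time passes only in rows, so rows that do not move let the fingers close. It prints the time, the measured TCP pose, the force, the opening and the grip force at its end. Input that does not fit is refused with a message, and nothing moves.
- manip.get_obs(): the state, without advancing time (a new reading comes with each control period).
- manip.camera(name): name is "side" or "top" or "wrist"; returns the picture (420x560x3 uint8, blue, green, red); there is no depth.
- manip.calibration(name): a dict with "fx", "fy", "cx", "cy" (pixels), "world_from_camera" (4x4, takes a point from camera to world coordinates); the wrist camera has in their place "tool_from_camera" (4x4, takes a point from camera to tool coordinates, whose origin is the TCP and whose axes are the flange's). Camera axes: x right, y up, looking along -z (the intrinsics and any distortion apply to the point x, -y, -z); pixel columns grow to the right and rows downward; lengths in m; the calibration is good to about 2 mm. A picture is of the moment at which its call begins: read the wrist's pose just before it. calibration takes no time and is no camera call.
- manip.hand_in(): hands the job in; it is judged then, once.
The state is a dict: "clock": time; "joint_pos": joint angles; "joint_velocities": joint speeds; "tau": joint torques, N m; "position": TCP position; "ee_rot": TCP orientation; "ft_force": force on the tool from outside, world axes, zero at the start; "torque": the same for the moment, N m; "grip_width": opening from 0.0 (shut) to 1.0 (fully open); "grasp_force": force on a finger pad.
Only numpy, scipy, OpenCV 4.12 (cv2) and the standard library are available. Lean on these libraries where they do the work, as an engineer would, in place of code of your own. Each camera call takes 0.05 s, during which the arm holds its last target. There are 200 camera calls.

### The job

The small serving board with the round hole, now in the four-slot wooden rack, is wanted in the one-slot work stand. First draw the plain board straight up out of the stand and put it away in the rack's free slot; then draw the round-hole board straight up out of the rack and stand it in the work stand. Lower each board right down to the slot's floor, about central along it, before letting go (do not drop it in), and leave the other boards and everything standing round about as they are.

Things in the scene. Friction and masses are not known exactly. Their poses are not given: they have to be found in the camera images.
- rack: Brown wooden four-slot rack, fixed, 130 (x) x 202 (y) x 55 mm high, left or right of the pot. Origin: centre of underside, z up. Slots run along x, open at ends and top, at y = -0.075, -0.025, +0.025 and +0.075 m: 12 mm wide, 45 mm deep, floor 10 mm above the origin; solid ribs between, upper edges rounded 8 mm (mouth 28 mm). One slot, any of the four, is free. Turned up to 20 degrees.
- stand: One-slot work stand of the same wood, fixed, 130 (x) x 72 (y) x 55 mm high, on the other side of the pot from the rack. Origin: centre of underside, z up. Its slot runs along x at y = 0: 12 mm wide, 45 mm deep, floor 10 mm above the origin, open at both ends, mouth rounded as in the rack. Turned up to 29 degrees.
- round_hole_board: Wanted board, in the rack at the start: rectangle 120 mm wide, 120 mm tall, with one round hole of 34 mm through it (centre 75 mm above its lower edge, so the top 28 mm are solid); 0.1 to 0.2 kg, 8 mm thick, light wood, loose. Origin: middle of lower edge; x along width, y through thickness, z up.
- plain_board: Plain board, in the work stand at the start: rectangle 120 mm wide, 130 mm tall, without any hole; 0.1 to 0.22 kg, 8 mm thick, light wood, loose. Origin: middle of lower edge; x along width, y through thickness, z up.
- arched_board: Board that stays in the rack: 140 mm wide, half-round (arched) top, 145 mm tall, no hole, 8 mm thick, light wood, loose. Origin: middle of lower edge; x along width, y through thickness, z up.
- long_slot_board: Board that stays in the rack: rectangle 90 mm wide, 110 mm tall, with a long slot-shaped hole 46 x 16 mm, 8 mm thick, light wood, loose. Origin: middle of lower edge; x along width, y through thickness, z up.
- bain_pot: Bystander: tall round steel pot, 176 mm across, 218 mm high, open at the top, standing between rack and stand. Origin: centre of its underside.
- salt_shaker: Bystander: white shaker, 62 mm across, 127 mm high, in front of the pot. Origin: centre of its underside.
- garlic: Bystander: garlic bulb, 56 mm, near the robot's edge of the table. Origin: centre of its underside.
- tape_roll: Bystander: roll of masking tape lying flat, 104 mm across, 25 mm high, behind the pot. Origin: centre of its underside.

How it is judged:
By the outcome, as a careful person would: the job done as asked, in the order asked, and still so for the second after the job is handed in, with the robot touching nothing.
It also fails if it takes over 70 s, if anything falls off the work surface, if the arm or the gripper's body presses on something with over 40 N, if the wrist force passes 120 N, or if a joint passes its speed limit or range.

## Working session

There is one attempt and no reset: what is moved stays moved. The work goes in short steps, Python scripts to look and compute and a shell command to move; the robot and the scene stay as the last step left them, time stands still between calls to the robot, and variables do not carry over. Pictures are saved under pics/ and viewed, at most 10 in all, crops included, and the job is handed in when it is done.

```bash
ls; mkdir -p pics
python3 - <<'E'
from workcell import manip
import cv2,numpy as np
np.set_printoptions(precision=4,suppress=True)
o=manip.get_obs();print({k:np.round(v,4) for k,v in o.items()})
for n in("side","top","wrist"):
    print(n,manip.calibration(n))
a=manip.camera("top");b=manip.camera("side")
cv2.imwrite("pics/top.png",a);cv2.imwrite("pics/side.png",b)
print(manip.grasp_offset)
E
```

```text
jog.py
pics
workcell.py
{'clock': np.float64(0.0), 'joint_pos': array([ 1.1944,  0.3329, -0.0647,  1.4609,  0.0216,  1.3499, -0.0885]), 'joint_velocities': array([ 0.0006,  0.0004, -0.0013,  0.0011, -0.0013, -0.0003, -0.0013]), 'tau': array([ -0.0003, -62.545 ,   0.0488, -39.1614,   0.0161,   0.0097,
         0.    ]), 'position': array([ 0.2164, -0.5859,  0.1973]), 'ee_rot': array([ 0.9844,  0.176 , -0.0001, -0.0007]), 'ft_force': array([-0.8245, -0.6456,  0.0202]), 'torque': array([0.0537, 0.0593, 0.0049]), 'grasp_force': np.float64(0.0), 'grip_width': np.float64(0.9973)}
side {'fx': 384.9786840692566, 'fy': 384.9786840692566, 'cx': 280.87783448118967, 'cy': 208.58703862916497, 'world_from_camera': array([[-0.0357, -0.4861,  0.8732,  1.4637],
       [ 0.9993, -0.0061,  0.0374,  0.0484],
       [-0.0128,  0.8739,  0.486 ,  0.5451],
       [ 0.    ,  0.    ,  0.    ,  1.    ]])}
top {'fx': 387.5824722013954, 'fy': 387.5824722013954, 'cx': 271.3845962689569, 'cy': 210.80388349300685, 'world_from_camera': array([[ 0.0263,  0.991 , -0.1311,  0.4383],
       [-0.9995,  0.0284,  0.0145, -0.005 ],
       [ 0.0181,  0.1306,  0.9913,  1.0157],
       [ 0.    ,  0.    ,  0.    ,  1.    ]])}
wrist {'fx': 312.34898390080053, 'fy': 312.34898390080053, 'cx': 281.91807997137346, 'cy': 204.96309077818555, 'tool_from_camera': array([[ 0.0006,  0.9635,  0.2677,  0.0672],
       [ 1.    , -0.0004, -0.0011,  0.0005],
       [-0.001 ,  0.2677, -0.9635, -0.1759],
       [ 0.    ,  0.    ,  0.    ,  1.    ]])}
0.0187
```

View pics/top.png

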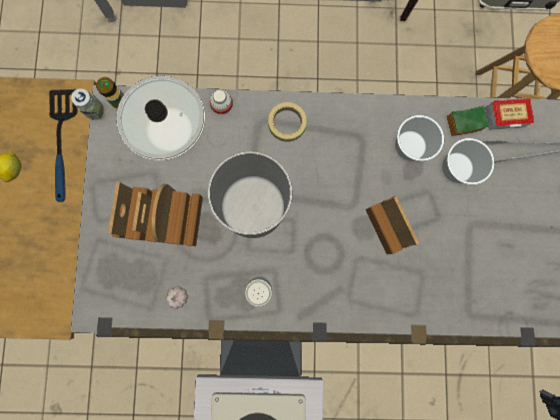

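View pics/side.png

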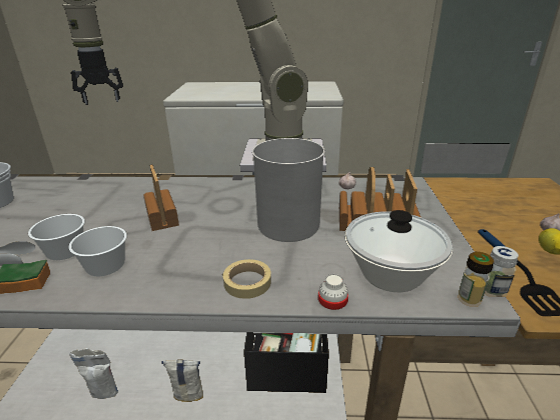

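The top view shows the rack at about (155,215). From its left, it holds the round-hole, long-slot and arched boards, and the right slot is free. The stand with the plain board is at (390,225), the pot at (250,195), the shaker at (258,292) and the garlic at (177,296). The side view agrees. Next I'll zoom in to get corners.

Run:
```python
import cv2,numpy as np
a=cv2.imread("pics/top.png")
z=lambda x,y,w,h,s:cv2.resize(a[y:y+h,x:x+w],None,fx=s,fy=s,interpolation=cv2.INTER_CUBIC)
p=z(100,170,110,90,4*1.0)
q=z(350,180,85,90,4*1.0)
def grid(im,x0,y0):
    for k in range(0,im.shape[1]//4,10):
        cv2.line(im,(k*4,0),(k*4,5),(0,0,255),1);cv2.putText(im,str(x0+k),(k*4,15),0,.35,(0,0,255),1)
    for k in range(10,im.shape[0]//4,10):
        cv2.line(im,(0,k*4),(5,k*4),(0,0,255),1);cv2.putText(im,str(y0+k),(6,k*4+4),0,.35,(0,0,255),1)
grid(p,100,170);grid(q,350,180)
cv2.imwrite("pics/z.png",np.hstack([p,q]))
```

```text
(no output)
```

View pics/z.png

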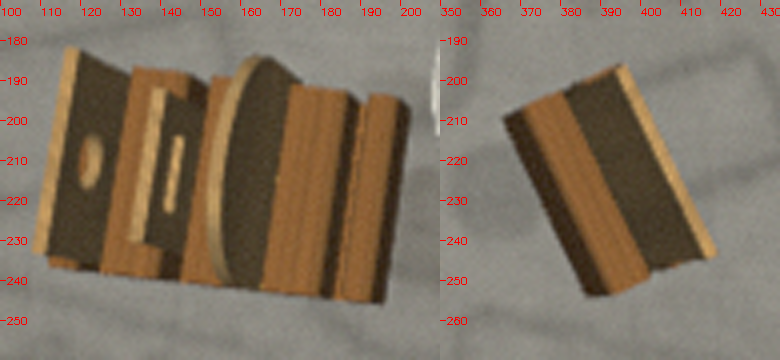

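```bash
cat > h.py <<'E'
import numpy as np
from workcell import manip
from scipy.spatial.transform import Rotation as R
np.set_printoptions(precision=4,suppress=True)
def pt(cal,u,v,z,T=None):
    T=cal["world_from_camera"] if T is None else T
    d=T[:3,:3]@np.array([(u-cal["cx"])/cal["fx"],-(v-cal["cy"])/cal["fy"],-1])
    return T[:3,3]+d*(z-T[2,3])/d[2]
def tool():
    o=manip.get_obs();T=np.eye(4);T[:3,:3]=R.from_quat(o["ee_rot"]).as_matrix();T[:3,3]=o["position"];return T
def wristT(): return tool()@manip.calibration("wrist")["tool_from_camera"]
E
python3 - <<'E'
from h import *
c=manip.calibration("top")
def seg(n,a,b,z):
    p,q=pt(c,*a,z),pt(c,*b,z);d=p-q
    print(n,p,q,"mid",(p+q)/2,"len",np.linalg.norm(d),"yaw deg",np.degrees(np.arctan2(d[1],d[0])))
seg("plain",(395.3,197),(417.75,244.3),.14)
seg("round",(118,182.5),(110.2,233),.13)
seg("slot",(139.8,192.5),(134,230.5),.12)
seg("rackR",(202.5,197),(196,246.2),0)
seg("rackRtop",(200,194.2),(194,245.7),0.05)
seg("standL",(363-440/4*0+2.8-0.0,209),(387,254),0)
print(pt(c,250,195,.218))
E
```

```text
plain [ 0.5943 -0.3023  0.14  ] [ 0.487  -0.3518  0.14  ] mid [ 0.5407 -0.327   0.14  ] len 0.11822575760700828 yaw deg 24.759786920933596
round [0.6112 0.3382 0.13  ] [0.4941 0.3467 0.13  ] mid [0.5527 0.3424 0.13  ] len 0.11741377761963759 yaw deg -4.1599857725472775
slot [0.591  0.2898 0.12  ] [0.502  0.2968 0.12  ] mid [0.5465 0.2933 0.12  ] len 0.08926888037211857 yaw deg -4.508204072166392
rackR [0.6042 0.1635 0.    ] [0.4741 0.1739 0.    ] mid [0.5392 0.1687 0.    ] len 0.13056829733387942 yaw deg -4.589376663217673
rackRtop [0.603  0.1618 0.05  ] [0.4734 0.1701 0.05  ] mid [0.5382 0.166  0.05  ] len 0.1298662549121155 yaw deg -3.6640665661609284
standL [ 0.5846 -0.2705  0.    ] [ 0.4672 -0.3256  0.    ] mid [ 0.5259 -0.298   0.    ] len 0.12971007271030932 yaw deg 25.132087290612525
[0.5757 0.0288 0.218 ]
```

```bash
cat >> h.py <<'E'
def go(x,y,z,yaw):
    "delta in current tool axes to reach TCP x,y,z pointing down with tool x at yaw (deg)"
    T=tool();G=R.from_euler('z',yaw,degrees=True)*R.from_euler('x',np.pi)
    r=(R.from_matrix(T[:3,:3]).inv()*G).as_rotvec();d=T[:3,:3].T@(np.array([x,y,z])-T[:3,3])
    print("pos",T[:3,3],"rot",r,"d",d,"dist",np.linalg.norm(d))
E
python3 -c "
from h import *
go(.5407,-.327,.25,25)"
```

```text
pos [ 0.2164 -0.5859  0.1974] rot [-0.0012  0.     -0.0826] d [ 0.3939 -0.1306 -0.0524] dist 0.41832040147230437
```

Units first: shifts go in units of 25 mm and turns go in units of 0.1 rad. So 0.394 m is 15.76, 0.37 m is 14.8, -0.083 rad is -0.83.

```bash
python3 jog.py '[0, 0, -0.2, 2, -0.68, -1.2, 1, 0, 0, -0.4, 4.2, -1.4, -2.08, 1, 0, 0, -0.6, 6.4, -2.12, -2.08, 1, 0, 0, -0.8, 8.6, -2.84, -2.08, 1, 0, 0, -0.83, 10.8, -3.6, -2.08, 1, 0, 0, -0.83, 13, -4.32, -2.08, 1, 0, 0, -0.83, 14.8, -4.92, -2.08, 1, 0, 0, -0.83, 15.76, -5.24, -2.08, 1, 0, 0, -0.83, 15.76, -5.24, -2.08, 1, 0, 0, -0.83, 15.76, -5.24, -2.08, 1]' 40
python3 - <<'E'
from h import *; import cv2
T=tool();np.save("T1.npy",T);print(T)
a=manip.camera("wrist");cv2.imwrite("pics/w1.png",a)
E
```

```text
clock: 1.35
position: [0.5399, -0.3279, 0.2498]
ee_rot: [0.976, 0.216, -0.0, 0.0]
ft_force: [-0.3, -0.5, -0.2]
grip_width: 1.001
grasp_force: 0.0
[[ 0.9066  0.422  -0.0009  0.5399]
 [ 0.422  -0.9066 -0.0003 -0.3279]
 [-0.0009 -0.0001 -1.      0.2498]
 [ 0.      0.      0.      1.    ]]
```

View pics/w1.png

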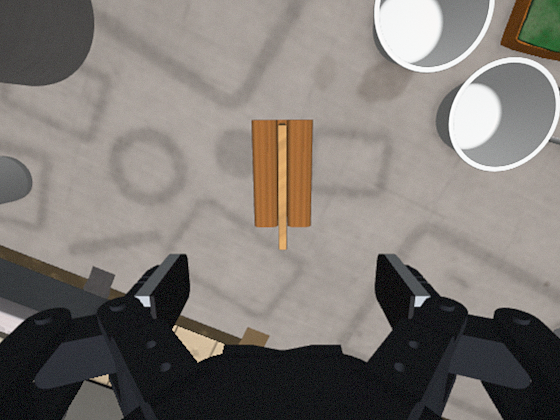

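The wrist view shows the stand aligned with the tool. The board's top edge runs from (283,124) to (283,248), and the stand's corners are about (252,121), (312,121), (256,227) and (310,227).

Run:
```python
from h import *
c=manip.calibration("wrist");T=np.load("T1.npy")@c["tool_from_camera"]
f=lambda u,v,z:pt(c,u,v,z,T)
p,q=f(283,124.5,.14),f(283,248.5,.14);d=p-q
print("board",(p+q)/2,np.linalg.norm(d),np.degrees(np.arctan2(d[1],d[0])))
P=[f(u,v,.053) for u,v in((252,121),(312,121),(310,227),(256,227))]
print("stand",np.mean(P,0),[np.linalg.norm(P[i]-P[i-1]) for i in range(4)]); print(np.array(P))
d=P[0]+P[1]-P[2]-P[3];print(np.degrees(np.arctan2(d[1],d[0])))
m=(p+q)/2
go(m[0],m[1],.107,25)
```

```text
board [ 0.5428 -0.3285  0.14  ] 0.11862400560942553 25.05337132674131
stand [ 0.5398 -0.3296  0.053 ] [np.float64(0.12932683988129035), np.float64(0.06912249232721226), np.float64(0.12933914438880825), np.float64(0.06821904929568871)]
[[ 0.5835 -0.2704  0.053 ]
 [ 0.6128 -0.3331  0.053 ]
 [ 0.4959 -0.3885  0.053 ]
 [ 0.4671 -0.3266  0.053 ]]
25.563715005909575
pos [ 0.5397 -0.3283  0.25  ] rot [ 0.0002  0.0008 -0.0015] d [0.0028 0.0015 0.143 ] dist 0.14298992390413318
```

```bash
python3 jog.py '[0, 0, 0, 0.04, 0.04, 1.6, 1, 0, 0, 0, 0.08, 0.04, 3.6, 1, 0, 0, 0, 0.08, 0.04, 5.2, 1, 0, 0, 0, 0.08, 0.04, 5.72, 1, 0, 0, 0, 0.08, 0.04, 5.72, 0.6, 0, 0, 0, 0.08, 0.04, 5.72, 0.3, 0, 0, 0, 0.08, 0.04, 5.72, 0, 0, 0, 0, 0.08, 0.04, 5.72, 0, 0, 0, 0, 0.08, 0.04, 5.72, 0, 0, 0, 0, 0.08, 0.04, 5.72, 0, 0, 0, 0, 0.08, 0.04, 5.72, 0]' 45; python3 -c "
from h import *
T=tool();print(T)"
```

```text
clock: 2.78
position: [0.543, -0.3269, 0.1071]
ee_rot: [0.976, 0.217, -0.0, 0.0]
ft_force: [-0.2, -0.1, 0.8]
grip_width: 0.0
grasp_force: 0.0
[[ 0.9061  0.4231 -0.      0.543 ]
 [ 0.4231 -0.9061 -0.     -0.3269]
 [-0.      0.     -1.      0.1071]
 [ 0.      0.      0.      1.    ]]
```

The gripper shut to zero with no grasp force, so it isn't holding the board. I'll look.

Run:
```python
from h import *; import cv2
w=manip.camera("wrist");t=manip.camera("side");cv2.imwrite("pics/s0.png",t)
cv2.imwrite("pics/w2.png",np.hstack([cv2.resize(w[60:340,100:470],None,fx=1.1,fy=1.1),cv2.resize(t[80:280,80:260],(370,308))]))
```

```text
(no output)
```

View pics/w2.png

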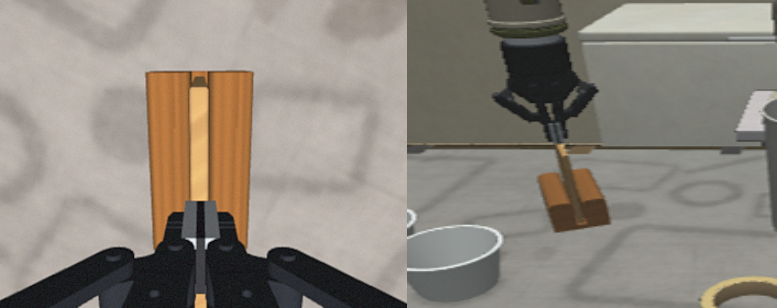

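Run:
```python
from h import *
o=manip.get_obs();print(o["grip_width"],o["grasp_force"],o["ft_force"],o["torque"])
c=manip.calibration("wrist");T=wristT()
u=np.array([np.cos(np.radians(25)),np.sin(np.radians(25))]);n=np.array([-u[1],u[0]])
s=np.array([.540,-.3295])
for z in(.1,.12,.13,.14,.15):
    for v in (137,):
        p=pt(c,281,v,z,T);print(z,(p[:2]-s)@u,(p[:2]-s)@n, "strip mm",np.linalg.norm(pt(c,272.7,v,z,T)-pt(c,291,v,z,T)))
c=manip.calibration("side");W=np.linalg.inv(c["world_from_camera"])
def pr(P):
    q=W@np.r_[P,1];return c["cx"]+c["fx"]*q[0]/-q[2],c["cy"]-c["fy"]*q[1]/-q[2]
t=tool()[:3,3];print("tcp",pr(t),"tcp+19",pr(t+[0,0,.019]))
for k in(-.06,.06):
    for z in(.13,.14):print(k,z,pr(np.r_[s+k*u,z]))
```

```text
0.0026612013673553707 0.0 [-0.8391 -0.1939 -0.5689] [0.0447 0.0215 0.0364]
0.1 0.06053131962314275 0.0009569773024980521 strip mm 0.010490377074781954
0.12 0.061671312760040856 0.0009201717631027277 strip mm 0.009343542345922828
0.13 0.06224130932848991 0.000901768993405095 strip mm 0.00877012498149329
0.14 0.06281130589693895 0.0008833662237074102 strip mm 0.008196707617063703
0.15 0.0633813024653881 0.000864963454009729 strip mm 0.007623290252634064
tcp (np.float64(155.17987321921737), np.float64(183.53410348397034)) tcp+19 (np.float64(153.95211112440745), np.float64(177.0512310050837))
-0.06 0.13 (np.float64(150.48814359745356), np.float64(167.1890005726567))
-0.06 0.14 (np.float64(149.8474552914685), np.float64(163.84443577396559))
0.06 0.13 (np.float64(156.01684034874722), np.float64(184.08961141246007))
0.06 0.14 (np.float64(155.33984095858673), np.float64(180.49552191697256))
```

Run:
```python
import cv2,numpy as np
from workcell import manip
t=cv2.imread("pics/s0.png"); w=manip.camera("wrist");cv2.imwrite("pics/wfull.png",w)
a=cv2.resize(t[125:235,115:205],(450,550),interpolation=cv2.INTER_CUBIC)
b=cv2.resize(w[230:340,247:317],(350,550),interpolation=cv2.INTER_CUBIC)
cv2.imwrite("pics/w3.png",np.hstack([a,b]))
```

```text
(no output)
```

View pics/w3.png

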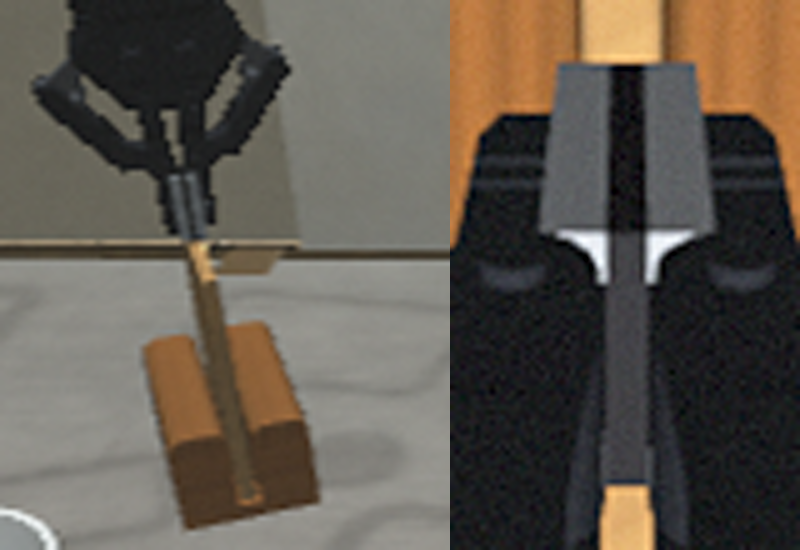

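Run:
```python
from h import *
c=manip.calibration("wrist");W=np.linalg.inv(c["tool_from_camera"])
for P in[(0.011,0,0),(-.011,0,0),(0.011,0,-.019),(-.011,0,-.019),(0.011,0,-.03),(.011,0,-.04)]:
    q=W@np.r_[P,1];print(P,c["cx"]+c["fx"]*q[0]/-q[2],c["cy"]-c["fy"]*q[1]/-q[2],"px/mm",c["fx"]/-q[2]/1000)
print(manip.get_obs()["joint_pos"])
```

```text
(0.011, 0, 0) 280.82263434280446 216.8799854425034 px/mm 1.6931010206472392
(-0.011, 0, 0) 280.83344007382226 251.28790421722587 px/mm 1.6406995867968246
(0.011, 0, -0.019) 280.73714754925123 227.75742630464717 px/mm 1.879610656418794
(-0.011, 0, -0.019) 280.7520301568819 265.4534101550054 px/mm 1.8152478374587615
(0.011, 0, -0.03) 280.6784603500911 235.22485503480874 px/mm 2.0076506458118497
(0.011, 0, -0.04) 280.61771197907444 242.9545497132469 px/mm 2.140187568546882
[ 0.6955  0.4295 -0.2932  1.5362  0.1298  1.1951 -0.7543]
```

The shut fingers are above the board. In both views the visible tips sit about 35 mm behind the reported TCP, at z≈0.143 and just over the board's top. I'll open, go about 32 mm lower and grip again.

To row units: 0.032 m is 1.28, 0.025 m is 1.

```bash
python3 jog.py '[0, 0, 0, 0, 0, -0.4, 0.5, 0, 0, 0, 0, 0, -0.4, 1, 0, 0, 0, 0, 0, -0.4, 1, 0, 0, 0, 0, 0, -0.4, 1, 0, 0, 0, 0, 0, -0.4, 1, 0, 0, 0, 0, 0, 0.4, 1, 0, 0, 0, 0, 0, 1, 1, 0, 0, 0, 0, 0, 1.28, 1, 0, 0, 0, 0, 0, 1.28, 1, 0, 0, 0, 0, 0, 1.28, 0.5, 0, 0, 0, 0, 0, 1.28, 0, 0, 0, 0, 0, 0, 1.28, 0, 0, 0, 0, 0, 0, 1.28, 0, 0, 0, 0, 0, 0, 1.28, 0, 0, 0, 0, 0, 0, 1.28, 0, 0, 0, 0, 0, 0, 1.28, 0, 0, 0, 0, 0, 0, 1.28, 0]' 45
```

```text
clock: 5.05
position: [0.5432, -0.327, 0.0754]
ee_rot: [0.976, 0.217, 0.0, 0.0]
ft_force: [-1.1, 0.0, 3.9]
grip_width: 0.085
grasp_force: 44.6
```

Gripped, with about 7 mm opening and 45 N. Now I'll lift it straight up.

To row units: -0.26 m is -10.4, -0.25 m is -10.

```bash
python3 jog.py '[0, 0, 0, 0, 0, -0.4, 0, 0, 0, 0, 0, 0, -1.2, 0, 0, 0, 0, 0, 0, -2.4, 0, 0, 0, 0, 0, 0, -4, 0, 0, 0, 0, 0, 0, -5.6, 0, 0, 0, 0, 0, 0, -7.2, 0, 0, 0, 0, 0, 0, -8.8, 0, 0, 0, 0, 0, 0, -10, 0, 0, 0, 0, 0, 0, -10.4, 0, 0, 0, 0, 0, 0, -10.4, 0, 0, 0, 0, 0, 0, -10.4, 0]' 45
python3 - <<'E'
from h import *
go(.5412,.1946,.335,-4.3)
E
```

```text
clock: 6.42
position: [0.5425, -0.3268, 0.3336]
ee_rot: [0.976, 0.217, -0.001, -0.001]
ft_force: [-0.8, 1.1, -1.9]
grip_width: 0.086
grasp_force: 43.9
pos [ 0.5425 -0.3268  0.3336] rot [-0.0014  0.0018  0.5119] d [ 0.2194 -0.473  -0.0008] dist 0.5213738833278692
```

To row units: -0.473 m is -18.92, -0.464 m is -18.56, 0.512 rad is 5.12.

```bash
python3 jog.py '[0, 0, 0.2, 0.36, -0.76, 0, 0, 0, 0, 0.8, 1.08, -2.32, 0, 0, 0, 0, 1.5, 2, -4.32, 0, 0, 0, 0, 2.2, 2.92, -6.28, 0, 0, 0, 0, 2.9, 3.84, -8.28, 0, 0, 0, 0, 3.6, 4.76, -10.28, 0, 0, 0, 0, 4.3, 5.68, -12.24, 0, 0, 0, 0, 4.8, 6.6, -14.24, 0, 0, 0, 0, 5.12, 7.48, -16.12, 0, 0, 0, 0, 5.12, 8.2, -17.68, 0, 0, 0, 0, 5.12, 8.6, -18.56, 0, 0, 0, 0, 5.12, 8.76, -18.92, 0, 0, 0, 0, 5.12, 8.76, -18.92, 0, 0, 0, 0, 5.12, 8.76, -18.92, 0, 0]' 45
python3 - <<'E'
from h import *; import cv2
np.save("T2.npy",tool());w=manip.camera("wrist");cv2.imwrite("pics/w4.png",w);print(tool())
E
```

```text
clock: 8.18
position: [0.5417, 0.1927, 0.3349]
ee_rot: [0.999, -0.039, -0.0, 0.0]
ft_force: [-0.7, 0.2, -1.5]
grip_width: 0.084
grasp_force: 44.1
[[ 0.997  -0.0772  0.0001  0.5417]
 [-0.0772 -0.997  -0.0007  0.1927]
 [ 0.0001  0.0007 -1.      0.335 ]
 [ 0.      0.      0.      1.    ]]
```

View pics/w4.png

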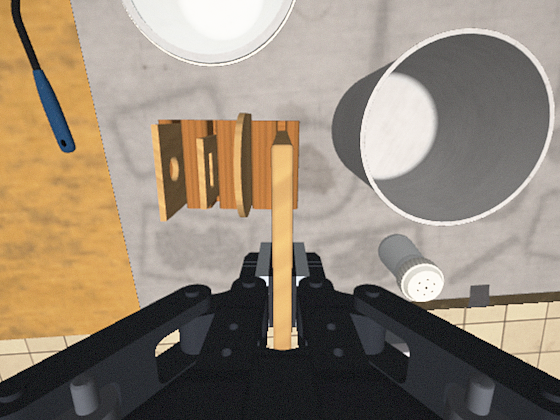

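The wrist view shows the plain board held squarely over the free slot. The rack's right edge runs from (299,121) to (298,208), and the round-hole board's top edge from (155,124) to (163,220).

Run:
```python
from h import *
c=manip.calibration("wrist");t=np.load("T2.npy");T=t@c["tool_from_camera"]
f=lambda u,v,z:pt(c,u,v,z,T)
def seg(n,a,b,z):
    p,q=f(*a,z),f(*b,z);d=p-q;print(n,(p+q)/2,np.linalg.norm(d),np.degrees(np.arctan2(d[1],d[0])));return (p+q)/2
m=seg("rackR",(299,121),(298.3,208),.05)
y=np.radians(-4.4);n=np.array([-np.sin(y),np.cos(y)])
print("free slot",m[:2]+.026*n)
seg("round",(155.5,124),(162.5,220),.13);seg("slot",(200,138),(206,208),.12)
seg("held",(283,144),(282,350),t[2,3]-.0654+.13)
go(.5412,.1946,.335,-4.4)
import cv2
g=cv2.imread("pics/w4.png")
for v in(123,127,130):print(v,g[v,245:305].sum(1))
```

```text
rackR [0.539  0.1668 0.05  ] 0.12898030630327165 -4.023222061615111
free slot [0.541  0.1927]
round [0.5546 0.342  0.13  ] 0.11915438013885118 -6.269213390379271
slot [0.5488 0.2908 0.12  ] 0.08923392473760514 -3.3897840024320383
held [0.5574 0.1905 0.3995] 0.08605930888681154 -4.613410864770934
pos [0.5417 0.1927 0.335 ] rot [ 0.0007 -0.0001 -0.0005] d [-0.0007 -0.0018 -0.    ] dist 0.0019497826772103986
123 [210 224 224 239 215 214 291 363 402 399 399 407 398 381 380 389 392 392
 387 369 376 363 383 389 392 404 376 349 361 360 331 239 292 407 423 429
 435 421 421 446 305 241 340 379 400 389 389 394 401 381 344 369 344 298
 364 435 451 448 451 454]
127 [225 237 244 234 216 194 273 342 384 408 394 415 405 377 379 387 413 395
 393 360 358 352 400 395 398 389 383 354 368 374 335 241 293 379 405 386
 409 402 396 431 291 252 338 381 398 388 390 404 401 376 338 367 358 273
 402 485 486 488 486 502]
130 [207 220 236 235 230 190 293 332 397 396 387 408 416 391 372 387 398 400
 377 364 368 358 375 397 398 408 372 366 362 362 337 242 252 355 357 345
 344 343 335 331 255 257 341 383 392 383 400 392 391 372 358 377 338 266
 420 517 493 509 518 511]
```

To row units: 0.23 m is 9.2, 0.22 m is 8.8.

```bash
python3 jog.py '[0, 0, 0, 0, -0.04, 0.8, 0, 0, 0, 0, 0, -0.04, 2.4, 0, 0, 0, 0, 0, -0.04, 4.4, 0, 0, 0, 0, 0, -0.04, 6, 0, 0, 0, 0, 0, -0.04, 7.2, 0, 0, 0, 0, 0, -0.04, 8, 0, 0, 0, 0, 0, -0.04, 8.4, 0, 0, 0, 0, 0, -0.04, 8.8, 0, 0, 0, 0, 0, -0.04, 9.2, 0, 0, 0, 0, 0, -0.04, 9.2, 0]' 45
```

```text
clock: 9.48
position: [0.5411, 0.1951, 0.1045]
ee_rot: [0.999, -0.038, -0.0, 0.0]
ft_force: [0.8, -0.6, -1.3]
grip_width: 0.086
grasp_force: 44.0
```

```bash
python3 jog.py '[0, 0, 0, 0, 0, 0.4, 0, 0, 0, 0, 0, 0, 0.72, 0, 0, 0, 0, 0, 0, 0.92, 0, 0, 0, 0, 0, 0, 1.04, 0, 0, 0, 0, 0, 0, 1.12, 0, 0, 0, 0, 0, 0, 1.16, 0, 0, 0, 0, 0, 0, 1.16, 0]' 45
```

```text
clock: 10.35
position: [0.5415, 0.1953, 0.0762]
ee_rot: [0.999, -0.038, 0.0, 0.0]
ft_force: [-0.6, 0.5, -2.3]
grip_width: 0.084
grasp_force: 44.1
```

```bash
python3 jog.py '[0, 0, 0, 0, 0, 0.04, 0, 0, 0, 0, 0, 0, 0.04, 0, 0, 0, 0, 0, 0, 0.04, 0]' 45;  python3 jog.py '[0, 0, 0, 0, 0, 0.04, 0, 0, 0, 0, 0, 0, 0.04, 0, 0, 0, 0, 0, 0, 0.04, 0]' 45
```

```text
clock: 10.72
position: [0.5417, 0.1954, 0.0753]
ee_rot: [0.999, -0.038, 0.0, -0.0]
ft_force: [-0.5, -0.4, 0.3]
grip_width: 0.09
grasp_force: 44.4
clock: 11.1
position: [0.5418, 0.1956, 0.0753]
ee_rot: [0.999, -0.038, 0.001, -0.0]
ft_force: [-3.3, -0.7, 9.4]
grip_width: 0.085
grasp_force: 45.9
```

Floor contact: the upward force is 9 N and z is as expected. I'll release with a part opening and go up.

To row units: -0.2 m is -8, -0.18 m is -7.2.

```bash
python3 jog.py '[0, 0, 0, 0, 0, -0.04, 0.1, 0, 0, 0, 0, 0, -0.04, 0.2, 0, 0, 0, 0, 0, -0.04, 0.3, 0, 0, 0, 0, 0, -0.04, 0.35, 0, 0, 0, 0, 0, -0.04, 0.35, 0, 0, 0, 0, 0, -0.04, 0.35, 0, 0, 0, 0, 0, -0.4, 0.35, 0, 0, 0, 0, 0, -1.6, 0.35, 0, 0, 0, 0, 0, -3.6, 0.35, 0, 0, 0, 0, 0, -5.6, 0.35, 0, 0, 0, 0, 0, -7.2, 0.35, 0, 0, 0, 0, 0, -8, 0.35, 0, 0, 0, 0, 0, -8, 0.35]' 45
python3 - <<'E'
from h import *
go(.5535,.342,.275,-4.4)
E
```

```text
clock: 12.72
position: [0.542, 0.1958, 0.2761]
ee_rot: [0.999, -0.038, 0.002, -0.001]
ft_force: [-0.4, 0.6, -0.8]
grip_width: 0.348
grasp_force: 0.0
pos [0.542  0.1958 0.2761] rot [-0.0012 -0.0032  0.0017] d [ 0.0005 -0.1467  0.0012] dist 0.14670120106513165
```

```bash
python3 jog.py '[0, -0.03, 0, 0, -0.8, 0, 0.4, 0, -0.03, 0, 0, -2.4, 0, 0.4, 0, -0.03, 0, 0, -4, 0, 0.4, 0, -0.03, 0, 0, -5.4, 0, 0.4, 0, -0.03, 0, 0, -5.88, 0, 0.4, 0, -0.03, 0, 0, -5.88, 0, 0.4, 0, -0.03, 0, 0, -5.88, 0, 0.4]' 45
python3 - <<'E'
from h import *; import cv2
np.save("T3.npy",tool());w=manip.camera("wrist");cv2.imwrite("pics/w5.png",w);print(tool())
E
```

```text
clock: 13.6
position: [0.553, 0.3403, 0.2739]
ee_rot: [0.999, -0.038, -0.001, 0.0]
ft_force: [1.1, -0.8, -0.6]
grip_width: 0.402
grasp_force: 0.0
[[ 0.997  -0.077  -0.0025  0.5531]
 [-0.077  -0.997  -0.0006  0.3403]
 [-0.0025  0.0008 -1.      0.2741]
 [ 0.      0.      0.      1.    ]]
```

View pics/w5.png

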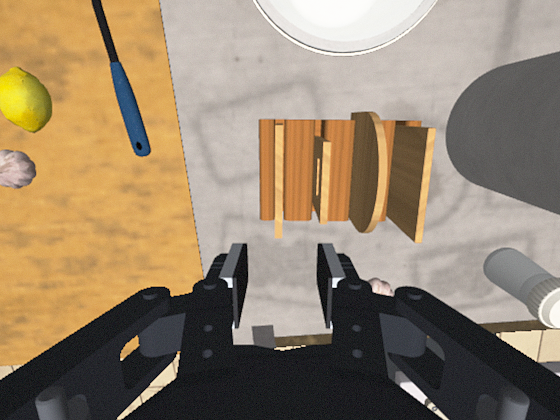

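The plain board now stands in the right-hand slot and the others are as before. The round-hole board's top edge runs from (280,122) to (278.5,237).

Run:
```python
from h import *
c=manip.calibration("wrist");t=np.load("T3.npy");T=t@c["tool_from_camera"]
f=lambda u,v,z:pt(c,u,v,z,T)
def seg(n,a,b,z):
    p,q=f(*a,z),f(*b,z);d=p-q;print(n,(p+q)/2,np.linalg.norm(d),np.degrees(np.arctan2(d[1],d[0])));return (p+q)/2
m=seg("round",(280,121.5),(278.5,237),.13)
seg("plain",(434,128),(421,241),.14)
seg("rackL",(260,120),(261,220),.053)
go(m[0],m[1],.0665,-4.4)
```

```text
round [0.5561 0.3418 0.13  ] 0.12211530477316715 -5.233037217402459
plain [0.5414 0.1923 0.14  ] 0.11688928025674125 -3.621619529242066
rackL [0.5554 0.3663 0.053 ] 0.12898535590375126 -4.859533181503112
pos [0.5531 0.3403 0.2741] rot [ 0.0008  0.0025 -0.0003] d [ 0.0035 -0.0019  0.2076] dist 0.2076476862959273
```

```bash
python3 jog.py '[0, 0.02, 0, 0.08, -0.08, 1.2, 0.4, 0, 0.02, 0, 0.12, -0.08, 3.2, 0.4, 0, 0.02, 0, 0.12, -0.08, 5.2, 0.4, 0, 0.02, 0, 0.12, -0.08, 6.8, 0.4, 0, 0.02, 0, 0.12, -0.08, 7.8, 0.4, 0, 0.02, 0, 0.12, -0.08, 8.32, 0.4, 0, 0.02, 0, 0.12, -0.08, 8.32, 0.4, 0, 0.02, 0, 0.12, -0.08, 8.32, 0.2, 0, 0.02, 0, 0.12, -0.08, 8.32, 0, 0, 0.02, 0, 0.12, -0.08, 8.32, 0, 0, 0.02, 0, 0.12, -0.08, 8.32, 0, 0, 0.02, 0, 0.12, -0.08, 8.32, 0, 0, 0.02, 0, 0.12, -0.08, 8.32, 0]' 45
```

```text
clock: 15.28
position: [0.5558, 0.3442, 0.0676]
ee_rot: [0.999, -0.038, 0.001, -0.001]
ft_force: [-0.4, -0.1, 6.3]
grip_width: 0.083
grasp_force: 44.9
```

Gripped. I'll lift straight up to carrying height.

To row units: -0.26 m is -10.4, -0.25 m is -10.

```bash
python3 jog.py '[0, 0, 0, 0, 0, -0.4, 0, 0, 0, 0, 0, 0, -1.2, 0, 0, 0, 0, 0, 0, -2.4, 0, 0, 0, 0, 0, 0, -4, 0, 0, 0, 0, 0, 0, -5.6, 0, 0, 0, 0, 0, 0, -7.2, 0, 0, 0, 0, 0, 0, -8.8, 0, 0, 0, 0, 0, 0, -10, 0, 0, 0, 0, 0, 0, -10.4, 0, 0, 0, 0, 0, 0, -10.4, 0, 0, 0, 0, 0, 0, -10.4, 0]' 45
python3 - <<'E'
from h import *
go(.540,-.3295,.325,25.1)
E
```

```text
clock: 16.65
position: [0.5549, 0.3433, 0.3246]
ee_rot: [0.999, -0.038, -0.001, 0.001]
ft_force: [0.4, 0.2, -1.2]
grip_width: 0.084
grasp_force: 43.9
pos [0.5549 0.3433 0.3246] rot [ 0.0007  0.0029 -0.5131] d [0.0356 0.672  0.0005] dist 0.6729751465440705
```

```bash
python3 jog.py '[0, 0, -0.2, 0.04, 0.8, 0, 0, 0, 0, -0.6, 0.12, 2.4, 0, 0, 0, 0, -1, 0.24, 4.4, 0, 0, 0, 0, -1.4, 0.32, 6.4, 0, 0, 0, 0, -1.8, 0.44, 8.4, 0, 0, 0, 0, -2.2, 0.56, 10.4, 0, 0, 0, 0, -2.6, 0.64, 12.4, 0, 0, 0, 0, -3, 0.76, 14.4, 0, 0, 0, 0, -3.4, 0.88, 16.4, 0, 0, 0, 0, -3.8, 0.96, 18.4, 0, 0, 0, 0, -4.2, 1.08, 20.4, 0, 0, 0, 0, -4.6, 1.2, 22.4, 0, 0, 0, 0, -5, 1.28, 24.4, 0, 0, 0, 0, -5.13, 1.36, 26, 0, 0, 0, 0.02, -5.13, 1.42, 26.72, 0, 0, 0, 0.02, -5.13, 1.42, 26.88, 0, 0, 0, 0.02, -5.13, 1.42, 26.88, 0, 0, 0, 0.02, -5.13, 1.42, 26.88, 0, 0]' 45
python3 - <<'E'
from h import *; import cv2
np.save("T4.npy",tool());w=manip.camera("wrist");cv2.imwrite("pics/w6.png",w);print(tool())
E
```

```text
clock: 18.9
position: [0.5407, -0.3274, 0.3264]
ee_rot: [0.976, 0.218, 0.001, -0.0]
ft_force: [0.2, 0.0, -1.6]
grip_width: 0.084
grasp_force: 44.0
[[ 0.9049  0.4257  0.0015  0.5406]
 [ 0.4257 -0.9049  0.0005 -0.3277]
 [ 0.0015  0.0002 -1.      0.3264]
 [ 0.      0.      0.      1.    ]]
```

View pics/w6.png

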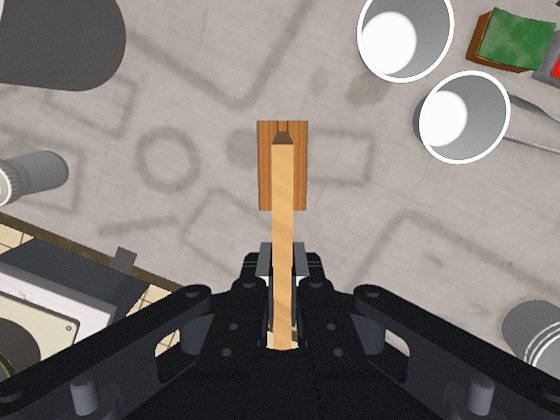

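The board is held directly over the stand. The stand's corners are about (257,121), (307,121), (306,210) and (259,210).

Run:
```python
from h import *
c=manip.calibration("wrist");t=np.load("T4.npy");T=t@c["tool_from_camera"]
P=np.array([pt(c,u,v,.053,T) for u,v in((257,121),(307,121),(306,210),(259,210))])
m=P.mean(0);d=P[0]+P[1]-P[2]-P[3]
print(m,np.degrees(np.arctan2(d[1],d[0])),"in tool",t[:3,:3].T@(m-t[:3,3]))
go(.540,-.3295,.0676,25.1)
```

```text
[ 0.5407 -0.329   0.053 ] 25.58106614866553 in tool [-0.0011  0.0014  0.2734]
pos [ 0.5406 -0.3277  0.3264] rot [ 0.0002 -0.0015  0.0016] d [-0.0018  0.0013  0.2588] dist 0.25883294626120074
```

To row units: -0.001 m is -0.04, 0.001 m is 0.04.

```bash
python3 jog.py '[0, 0, 0, -0.04, 0.04, 0.8, 0, 0, 0, 0, -0.04, 0.04, 2.4, 0, 0, 0, 0, -0.04, 0.04, 4.4, 0, 0, 0, 0, -0.04, 0.04, 6, 0, 0, 0, 0, -0.04, 0.04, 7.2, 0, 0, 0, 0, -0.04, 0.04, 8, 0, 0, 0, 0, -0.04, 0.04, 8.4, 0, 0, 0, 0, -0.04, 0.04, 8.8, 0, 0, 0, 0, -0.04, 0.04, 9.2, 0, 0, 0, 0, -0.04, 0.04, 9.2, 0]' 45
```

```text
clock: 20.2
position: [0.5397, -0.3303, 0.0955]
ee_rot: [0.976, 0.217, 0.0, -0.0]
ft_force: [-0.2, 0.8, -1.3]
grip_width: 0.087
grasp_force: 43.9
```

```bash
python3 -c "
from h import *
go(.540,-.3295,.0676,25.1)"
```

```text
pos [ 0.5397 -0.3303  0.0955] rot [-0.0005 -0.0006 -0.0003] d [ 0.0006 -0.0005  0.0279] dist 0.02791718220583533
```

```bash
python3 jog.py '[0, 0, 0, 0, 0, 0.4, 0, 0, 0, 0, 0, 0, 0.68, 0, 0, 0, 0, 0, 0, 0.88, 0, 0, 0, 0, 0, 0, 1, 0, 0, 0, 0, 0, 0, 1.08, 0, 0, 0, 0, 0, 0, 1.08, 0]' 45;  python3 jog.py '[0, 0, 0, 0, 0, 0.04, 0, 0, 0, 0, 0, 0, 0.04, 0, 0, 0, 0, 0, 0, 0.04, 0]' 45
```

```text
clock: 20.95
position: [0.5399, -0.3302, 0.069]
ee_rot: [0.976, 0.217, 0.0, -0.0]
ft_force: [-0.5, 1.7, -2.8]
grip_width: 0.084
grasp_force: 44.0
clock: 21.32
position: [0.54, -0.3303, 0.0682]
ee_rot: [0.976, 0.217, 0.001, -0.0]
ft_force: [-0.1, 2.4, -0.7]
grip_width: 0.087
grasp_force: 44.2
```

To row units: 0.001 m is 0.04.

```bash
python3 jog.py '[0, 0, 0, 0, 0, 0.04, 0, 0, 0, 0, 0, 0, 0.04, 0, 0, 0, 0, 0, 0, 0.04, 0]' 45;  python3 jog.py '[0, 0, 0, 0, 0, 0.04, 0, 0, 0, 0, 0, 0, 0.04, 0]' 45
```

```text
clock: 21.7
position: [0.5402, -0.3303, 0.0676]
ee_rot: [0.976, 0.217, 0.001, 0.0]
ft_force: [-1.8, 4.1, 4.6]
grip_width: 0.088
grasp_force: 45.0
clock: 21.95
position: [0.5404, -0.3305, 0.0676]
ee_rot: [0.976, 0.217, 0.001, 0.0]
ft_force: [-4.8, 5.0, 12.6]
grip_width: 0.088
grasp_force: 46.3
```

The board is on the floor: 12.6 N, with z as expected. I'll release it, rise and look once more.

```bash
python3 jog.py '[0, 0, 0, 0, 0, -0.08, 0.1, 0, 0, 0, 0, 0, -0.08, 0.2, 0, 0, 0, 0, 0, -0.08, 0.35, 0, 0, 0, 0, 0, -0.08, 0.5, 0, 0, 0, 0, 0, -0.08, 0.5, 0, 0, 0, 0, 0, -0.08, 0.5, 0, 0, 0, 0, 0, -0.8, 0.5, 0, 0, 0, 0, 0, -2.4, 0.5, 0, 0, 0, 0, 0, -4.4, 0.5, 0, 0, 0, 0, 0, -6.4, 0.5, 0, 0, 0, 0, 0, -8, 0.5, 0, 0, 0, 0, 0, -8.8, 0.5, 0, 0, 0, 0, 0, -8.8, 0.5, 0, 0, 0, 0, 0, -8.8, 0.5]' 45
python3 - <<'E'
from h import *; import cv2
w=manip.camera("wrist");t=manip.camera("top");s=manip.camera("side")
np.save("T5.npy",tool())
r=lambda i:cv2.resize(i,(400,300))
cv2.imwrite("pics/end.png",np.vstack([np.hstack([r(w),r(t[60:340,60:440])]),np.hstack([r(s),r(s[120:260,120:460])])]))
E
```

```text
clock: 23.7
position: [0.5394, -0.3303, 0.2854]
ee_rot: [0.976, 0.217, 0.0, -0.0]
ft_force: [-0.2, 0.2, -0.1]
grip_width: 0.502
grasp_force: 0.0
```

View pics/end.png

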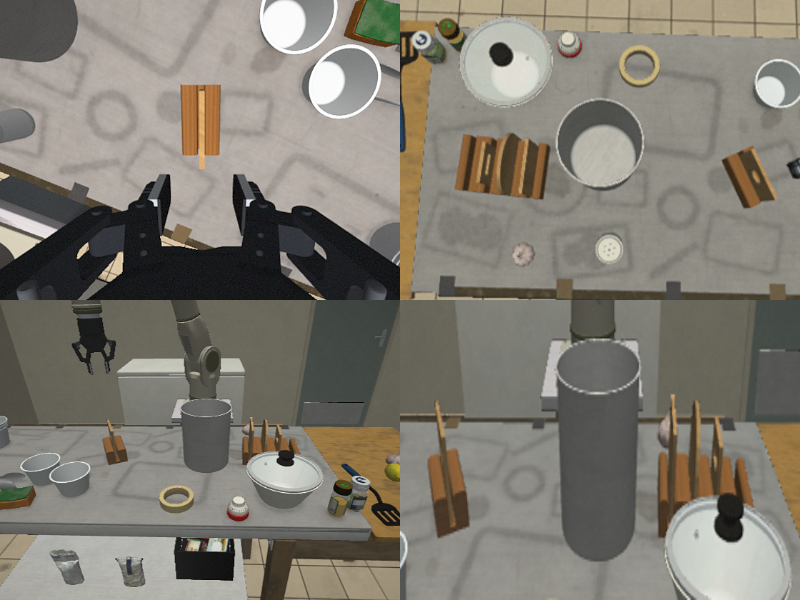

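The round-hole board stands in the stand, centred at wrist-tile (202,130). The plain board is in the rack's right-hand slot, and nothing else has moved.

```bash
python3 -c "
from workcell import manip
print(manip.hand_in())"
```

```text
the job is handed in; nothing more can be done
None
```

The job is handed in at about 24 s: the plain board is in the rack's free slot and the round-hole board is in the work stand, each set down on the slot floor before release, and the final pictures showed nothing else disturbed.

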